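# Finish the brew: dial off, then raise the brew-head lever

## Robot

A 7-joint arm with a two-finger parallel gripper is mounted at the origin on the work surface. World frame = base frame: x ahead of the robot, y to its left, z up, the work surface at z = 0. Lengths are in m, angles in rad, forces in N, time in s.
With the tool pointing down it reaches from about 0.4 to 0.85 m from the base axis. Payload 10.4 kg.
Tool frame: the origin (TCP) lies between the finger pads, 19 mm behind the fingertips; this is the grasp point; z points along the fingers, y is the line along which they close (so a half turn about z gives the same grasp; the last joint's range is limited). The gripper opens to 87 mm and grips with 3 to 60 N. Pads are 19 mm wide; open, the fingers measure 117 mm over their backs; the gripper's body (75 mm by 190 mm) begins 51 mm behind the grasp point.
Start: joints at [1.091, 0.332, -0.065, 1.46, 0.022, 1.35, -0.088], TCP at [0.276, -0.561, 0.241] pointing down, gripper open.
Joint ranges: [-2.6, 2.6], [-0.5, 2.12], [-1.47, 1.34], [0.16, 2.42], [-1.27, 4.41], [0.06, 2.06], [-2.6, 2.6]. Speed limits (rad/s): [2.22, 2.22, 2.79, 2.79, 3.14, 3.14, 3.14].

## Interface

Orientations are given as a unit quaternion [x, y, z, w].
In Python, from bench import status, camera, order gives the robot as it stands.
- The arm moves only by the tool jog_arm, never from a script. Its argument "plan" is a list of rows, each a list of 7 numbers: the turn, a rotation vector about the tool's x, y, z in rad, then the shift along the tool's x, y, z in mm, then the opening, from -1 (shut) to 1 (fully open). A call has 1 to 12 rows; each row is the pose to reach, as a shift and turn from the pose commanded when the call began, along the tool's axes at that moment; what a row does not reach only later rows make up. A row lasts 1/10 s, in which the tool goes at most 50 mm and 8.59 degrees, less where a joint would pass 70% of its speed; a pose out of reach is approached as far as the arm can. A call with a gripper value outside its range is refused whole. The fingers move at their own pace and stop on an object; "squeeze" is the grip in N (left out, the last holds). Time passes only in rows, so rows that repeat a pose let the fingers close. It gives the time, the measured TCP pose, the force, the opening and the grip force at its end, in the units of the state.
- status.read_state(): the state, without advancing time (a new reading comes with each control period).
- camera(name): name is "scene" or "top" or "wrist"; returns a dict with "image" (400x640x3 uint8, red, green, blue), "z_map" (400x640 float32, m along the optical axis (not along the pixel's ray), 0 where there is no reading), "fx", "fy", "cx", "cy" (pixels), "k1" (the pictures are not rectified: a ray, as slopes to the right and down, at radius r is drawn at 1 + k1 r^2 times it, then the intrinsics apply), "world_from_camera" (4x4, takes a point from camera to world coordinates); the wrist camera has in their place "mount" (4x4, takes a point from camera to tool coordinates, whose origin is the TCP and whose axes are the flange's). Camera axes: x right, y down, z forward; pixel columns grow to the right and rows downward; lengths in m; the calibration is good to about 2 mm. A picture is of the moment at which its call begins: read the wrist's pose just before it.
- order.close_job(): hands the job in; it is judged then, once.
The state is a dict: "time": time; "joint_positions": joint angles; "joint_vel": joint speeds; "joint_torque": joint torques, N m; "ee_pos": TCP position; "eef_rot": TCP orientation; "ft_force": force on the tool from outside, world axes, zero at the start; "torque": the same for the moment, N m; "width": finger opening in m; "grip_force": force on a finger pad.
Only numpy, scipy, OpenCV 4.12 (cv2) and the standard library are available. Lean on these libraries where they do the work, as an engineer would, in place of code of your own. Each camera call takes 0.05 s, during which the arm holds its last target. There are 200 camera calls.

## Task

Shut the tea brewer down: first turn the dial on its sloping console anticlockwise all the way to its off stop, then raise the lever on top of the brew head fully up to its stop so that the spout lifts clear of the teacup. Let go of both and leave the dial off and the lever up. Do not disturb the teacup and saucer under the spout, and leave the plate rack, rolling pin and sieve where they are.

Things in the scene. Friction and masses are not known exactly. Their poses are not given: they have to be found in the camera images.
- brewer: Tea brewer, fixed, x -130 to +110 mm, 340 wide (y). Origin at counter height; front = -x. Left half (middle y +90 mm): drip tray 25 mm high, column behind, overhanging brew head 110 wide, top at z 180, underside 125, front face at x -65. Right half (middle y -90): console with a 160 x 150 mm front face sloping 30 deg from level, rising from z 50 at the front to 130; the dial is in its middle.
- dial (a joint): Turn of the dial, rad. 0 = off, the anticlockwise end stop (seen facing the dial); grows clockwise to 2.4. It is stiff enough to stay where it is left. Starts 0.7 to 1.4 from off. Its axis is square to the sloping face.
- dial_grip (a point): On the dial's axis, 32 mm out from the sloping face: TCP point for gripping. Dial: black disc 64 mm across, 10 thick, with a straight finger bar 64 mm long, 16 thick, reaching 10 to 38 mm out from the face. Axes turn with it: z out of the face (30 deg from vertical), x along the bar, y across. White line on the bar's -x end; off = it points down the slope to the thick tick mark.
- lever (a joint): Angle of the brew-head lever, rad. 0 = down, level, pointing to the brewer's front; grows as its free end rises, to the upper stop at 1.2. It is stiff enough to stay where it is left (about 2 to 3 N at the grip to move it). Starts 0 to 0.2. It raises the steel spout under the head by 30 mm per rad.
- lever_grip (a point): Middle of the lever's grip, 115 mm from the pivot. Lever 135 mm long: steel arm 14 x 10 mm, then a black paddle 50 mm long, 26 wide (along y), 14 thick at the free end. Axes turn with it: y along the level pivot axis (parallel to the brewer's y), -x from pivot to free end. When down it juts out 70 mm in front of the head, free space below.
- lever_pivot (a point): Point on the lever's level pivot axis, in the lever's mid-plane, between two cheeks on top of the head, 200 mm above the counter, 90 mm left of the brewer's origin. Axes as for lever_grip.
- teacup: White ceramic teacup, 90 mm across the rim, 60 mm high, small side handle; origin at the centre of its underside. It stands on the saucer under the spout, which starts dipping into its mouth. Must stay put.
- saucer: White saucer 132 mm across, 13 mm high, on the drip tray; origin at the centre of its underside. Must stay put.
- plate_rack: Orange plastic plate rack with three white plates, 220 x 140 mm, 140 mm high, loose on the counter right of the brewer; origin at the centre of its underside. Bystander.
- rolling_pin: Wooden rolling pin 360 mm long, 52 mm thick, lying behind the brewer along its own y; origin underneath its middle. Bystander.
- sieve: Aluminium sieve, bowl 144 mm across and 65 mm high with a rod handle 120 mm long to its +x, left of the brewer; origin at the centre of the bowl's underside. Bystander.
Not all that is in view belongs to the job. Of the things that look like the teacup, the middle-sized one is meant.

How it is judged:
By the outcome, as a careful person would: the job done as asked, in the order asked, and still so for the second after the job is handed in, with the robot touching nothing.
It also fails if it takes over 61 s, if anything falls off the work surface, if the arm or the gripper's body presses on something with over 40 N, if the wrist force passes 120 N, or if a joint passes its speed limit or range.

## Working session

There is one attempt and no reset: what is moved stays moved. The work goes in short steps, Python scripts to look and compute and a tool call to move; the robot and the scene stay as the last step left them, time stands still between calls to the robot, and variables do not carry over. Pictures are saved under pics/ and viewed, at most 10 in all, crops included, and the job is handed in when it is done.

Besides the shell and the picture viewer there is one more tool, called after ">>>" as name([rows], argument=value, ...), one row to a line, values as JSON. jog_arm: Moves the arm, as the interface text tells. Its arguments: {"type":"object","properties":{"plan":{"type":"array"},"squeeze":{"type":"number"}},"required":["plan"]}

```bash
mkdir -p pics; cat > h.py <<'E'
import numpy as np, cv2, pickle
from scipy.spatial.transform import Rotation as R
from bench import status, camera, order
def grab(n):
    s=status.read_state(); c=camera(n)
    if 'world_from_camera' in c: T=np.array(c['world_from_camera'])
    else:
        W=np.eye(4);W[:3,:3]=R.from_quat(s['eef_rot']).as_matrix();W[:3,3]=s['ee_pos'];T=W@np.array(c['mount'])
    c['T']=T; return c
def save(c,f): cv2.imwrite('pics/'+f,c['image'][:,:,::-1])
def rays(c,uv):
    uv=np.atleast_2d(np.float64(uv)); d=(uv-[c['cx'],c['cy']])/[c['fx'],c['fy']]
    p=d.copy()
    for _ in range(20): p=d/(1+c['k1']*(p**2).sum(1,keepdims=True))
    return c['T'][:3,3], np.c_[p,np.ones(len(p))]   # cam-frame rays
def pts(c,uv):
    uv=np.atleast_2d(uv); o,r=rays(c,uv); z=c['z_map'][np.int32(uv[:,1]),np.int32(uv[:,0])]
    return (r*z[:,None])@c['T'][:3,:3].T+o
def plane(c,uv,n,d):   # n.x=d
    o,r=rays(c,uv); r=r@c['T'][:3,:3].T; n=np.array(n); return o+r*((d-o@n)/(r@n))[:,None]
E
python3 - <<'E'
from h import *
for n in('scene','top'):
    c=grab(n);save(c,n+'0.png');pickle.dump(c,open(n+'0.pkl','wb'));print(n,c['T'].round(3).tolist(),c['fx'],c['k1'],(c['z_map']>0).mean())
s=status.read_state();print(s)
E
```

```text
scene [[0.75, 0.451, -0.484, 1.092], [0.662, -0.501, 0.558, -0.561], [0.009, -0.739, -0.674, 0.868], [0.0, 0.0, 0.0, 1.0]] 483.03043773074893 -0.09465622401470139 0.99608203125
top [[-0.01, -0.991, 0.134, 0.391], [-1.0, 0.01, -0.001, 0.043], [-0.0, -0.134, -0.991, 1.482], [0.0, 0.0, 0.0, 1.0]] 517.7342553068963 -0.07667182581241433 0.99594140625
{'time': 0.1, 'joint_positions': array([ 1.09139352,  0.33277751, -0.0647318 ,  1.46084938,  0.02163289,
        1.34991117, -0.08849072]), 'joint_vel': array([ 0.00161925, -0.00094701,  0.00071005, -0.00179781, -0.000776  ,
       -0.0021196 , -0.0010299 ]), 'joint_torque': array([ 1.62150034e-03, -6.24542069e+01,  2.44579482e-02, -3.90719819e+01,
       -6.15482521e-02,  3.64375266e-02,  2.81282513e-05]), 'ee_pos': array([ 0.27553817, -0.56062461,  0.24055684]), 'eef_rot': array([ 9.74021976e-01,  2.26452646e-01, -1.79566087e-04, -5.97909585e-04]), 'ft_force': array([0.12270834, 1.08893847, 0.55370861]), 'torque': array([-0.01441831,  0.01826077, -0.04706929]), 'grip_force': 0.0, 'width': 0.08677124739660177}
```

View pics/scene0.png

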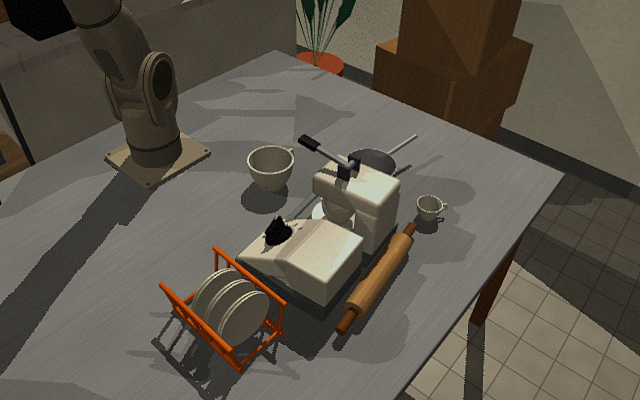

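View pics/top0.png

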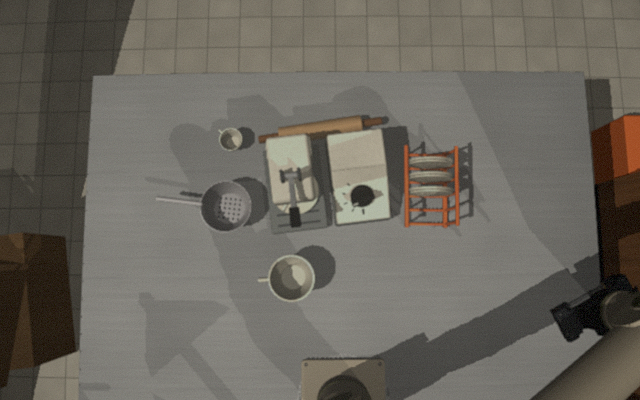

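The scene view shows the dial near (278,232) and the lever paddle near (308,142). In the top view the dial is near (362,196) and the paddle near (294,216). Next I'll measure both.

```bash
python3 - <<'E'
from h import *
rois={'top':{'dial':(340,180,382,214),'pad':(284,203,304,230)},'scene':{'dial':(258,212,298,250),'pad':(294,130,326,154)}}
big=[]
for n in rois:
    c=pickle.load(open(n+'0.pkl','rb'));im=c['image'];v,u=np.mgrid[:400,:640]
    P=pts(c,np.c_[u.ravel(),v.ravel()]).reshape(400,640,3)
    g=im.max(2)
    for k,(a,b,e,f) in rois[n].items():
        m=np.zeros((400,640),bool);m[b:f,a:e]=g[b:f,a:e]<50
        q=P[m]; q=q[q[:,2]>(.05 if k=='dial' else .17)]
        print(n,k,len(q),'mean',q.mean(0).round(4),'min',np.percentile(q,3,0).round(3),'max',np.percentile(q,97,0).round(3))
    if n=='top': sl=[(343,215,383,223),(372,158,385,215),(335,176,346,215)]
    # console slope plane: bright points z .05-.13 
    m=(g>110)&(P[:,:,2]>.06)&(P[:,:,2]<.12)
    if n=='top': m&=(u>332)&(u<388)&(v>165)&(v<222)
    else: m&=(u>240)&(u<330)&(v>205)&(v<275)
    q=P[m]
    for _ in range(5):
        cen=q.mean(0);nn=np.linalg.svd(q-cen,full_matrices=False)[2][2];nn*=np.sign(nn[2]);q=q[abs((q-cen)@nn)<.004]
    print(n,'slope n',nn.round(4),'d',(nn@cen).round(4),len(q),'yaw(front dir)',np.degrees(np.arctan2(-nn[1],-nn[0])),'tilt',np.degrees(np.arccos(nn[2])))
    # console top plateau and head top: min area rect
    for lab,zr,uu in(('constop',(.12,.14),None),('headtop',(.170,.190),None)):
        m=(g>90)&(P[:,:,2]>zr[0])&(P[:,:,2]<zr[1])&(P[:,:,0]>.4)&(P[:,:,1]<.16)&(P[:,:,1]>-.12)
        m=cv2.morphologyEx(m.astype(np.uint8),cv2.MORPH_OPEN,np.ones((3,3)))>0
        q=P[m];print(n,lab,len(q),np.median(q[:,2]).round(4),cv2.minAreaRect(q[:,:2].astype(np.float32)))
    for a,b,e,f in [(330,165,390,225),(270,160,320,240)] if n=='top' else [(230,190,320,270),(285,125,405,200)]:
        x=im[b:f,a:e,::-1];x=cv2.resize(x,(400,300) ,interpolation=cv2.INTER_CUBIC);big.append(np.clip(x*1.6,0,255).astype(np.uint8))
cv2.imwrite('pics/crops.png',np.vstack([np.hstack(big[:2]),np.hstack(big[2:])]))
E
```

```text
top dial 280 mean [ 0.5606 -0.054   0.1161] min [ 0.54  -0.078  0.089] max [ 0.584 -0.028  0.128]
top pad 160 mean [0.495  0.1185 0.2257] min [0.475 0.108 0.22 ] max [0.517 0.13  0.232]
top slope n [-0.4851 -0.0558  0.8727] d -0.1922 1473 yaw(front dir) 6.560980137748472 tilt 29.227862548569828
top constop 2299 0.129 ((0.6747257113456726, -0.041968971490859985), (0.11753043532371521, 0.14884786307811737), 6.491659641265869)
top headtop 1726 0.179 ((0.6262017488479614, 0.11606678366661072), (0.1775672733783722, 0.08690456300973892), 0.599080502986908)
scene dial 514 mean [ 0.568  -0.0645  0.1157] min [ 0.542 -0.086  0.092] max [ 0.588 -0.03   0.128]
scene pad 218 mean [0.5062 0.1081 0.2275] min [0.476 0.104 0.212] max [0.536 0.129 0.228]
scene slope n [-0.4948 -0.0598  0.8669] d -0.1981 990 yaw(front dir) 6.887163498536316 tilt 29.895528979659613
scene constop 3056 0.1291 ((0.6712332367897034, -0.016950547695159912), (0.1175762414932251, 0.19906923174858093), 6.517329692840576)
scene headtop 1410 0.1786 ((0.6274867653846741, 0.11913524568080902), (0.17357638478279114, 0.08155091851949692), 5.409369468688965)
```

View pics/crops.png

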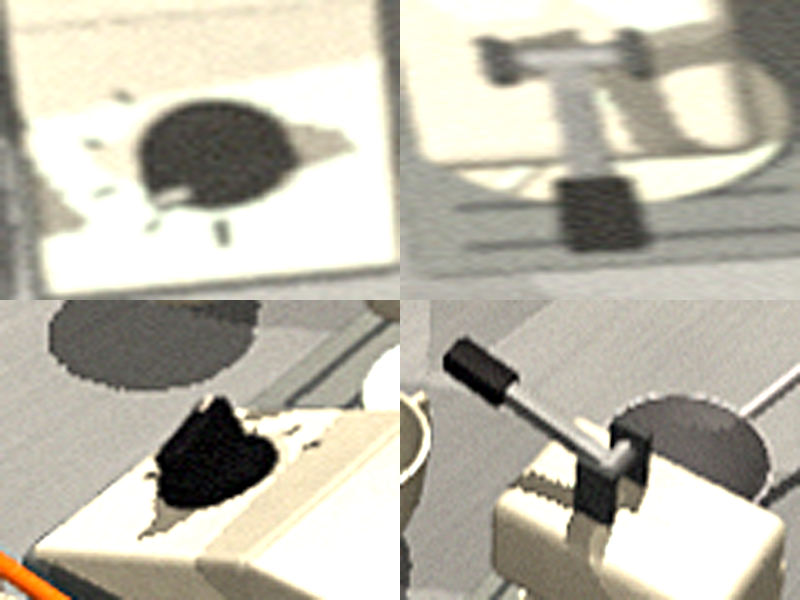

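```bash
python3 - <<'E'
from h import *
psi=np.radians(6.65);t=np.radians(30)
X=np.array([np.cos(psi),np.sin(psi),0]);Y=np.array([-np.sin(psi),np.cos(psi),0]);Z=np.array([0,0,1.])
n=-np.sin(t)*X+np.cos(t)*Z; up=np.cos(t)*X+np.sin(t)*Z
print('n',n.round(4))
A=[]
for nm,roi in(('top',(335,170,388,225)),('scene',(250,205,305,255))):
    c=pickle.load(open(nm+'0.pkl','rb'));v,u=np.mgrid[roi[1]:roi[3],roi[0]:roi[2]]
    uv=np.c_[u.ravel(),v.ravel()];P=pts(c,uv);g=c['image'][uv[:,1],uv[:,0]].max(1)
    d=np.median((P@n)[(g>120)&(P[:,2]<.12)&(P[:,2]>.06)]);h=P@n-d
    tip=(h>.034)&(h<.043)&(g<60);dk=(h>.004)&(h<.016)&(g<60);w=(h>.02)&(h<.043)&(g>90)
    for l,m in(('bar',tip),('disc',dk),('white',w)):
        q=P[m]; 
        if len(q)<3: print(nm,l,len(q));continue
        ab=np.c_[q@up,q@Y]; (cx,cy),(a,b),an=cv2.minAreaRect(ab.astype(np.float32))
        ev=np.linalg.svd(ab-ab.mean(0))[2][0]
        print(nm,'d',d.round(4),l,len(q),'cen',np.round((cx,cy),4),'sz',np.round((a,b),4),'h',np.median(h[m]).round(4),'dir deg from downslope',np.degrees(np.arctan2(ev[1],-ev[0])).round(1), 'P',(cx*up+cy*Y+ d*n+ 0*n).round(4),'mean',q.mean(0).round(4))
    if nm=='top':
        for lab,px in(('tick',(363.3,211.4)),('mark',(356.2,204))):
            q=plane(c,[px],n,d+(0 if lab=='tick' else .038))[0];print(lab,q.round(4),(q@up).round(4),(q@Y).round(4))
    # lever pad: top-face points
for nm,roi in(('top',(280,200,308,232)),('scene',(294,130,326,154))):
    c=pickle.load(open(nm+'0.pkl','rb'));v,u=np.mgrid[roi[1]:roi[3],roi[0]:roi[2]]
    uv=np.c_[u.ravel(),v.ravel()];P=pts(c,uv);g=c['image'][uv[:,1],uv[:,0]].max(1)
    q=P[(g<60)&(P[:,2]>.18)];b=np.c_[q@X,q@Y,q@Z]
    print(nm,'pad brewer-axes min',np.percentile(b,2,0).round(4),'max',np.percentile(b,98,0).round(4))
    if nm=='top':
        k=np.polyfit(b[:,0],b[:,2],1);print('slope fit',k)
E
```

```text
n [-0.4966 -0.0579  0.866 ]
top d -0.1993 bar 89 cen [ 0.5259 -0.1215] sz [0.0174 0.0569] h 0.0378 dir deg from downslope 74.2 P [ 0.5654 -0.0564  0.0903] mean [ 0.5482 -0.061   0.1237]
top d -0.1993 disc 176 cen [ 0.5298 -0.1219] sz [0.0581 0.0514] h 0.0097 dir deg from downslope -20.7 P [ 0.5688 -0.0564  0.0923] mean [ 0.569  -0.0507  0.104 ]
top d -0.1993 white 25 cen [ 0.5239 -0.1206] sz [0.014  0.0636] h 0.0376 dir deg from downslope 74.0 P [ 0.5637 -0.0558  0.0893] mean [ 0.5401 -0.0444  0.1184]
tick [ 0.5219 -0.0606  0.0651] 0.4754 -0.1206
mark [ 0.5368 -0.0382  0.119 ] 0.5174 -0.1001
scene d -0.1992 bar 90 cen [ 0.5269 -0.1208] sz [0.0164 0.0613] h 0.0372 dir deg from downslope -104.7 P [ 0.5662 -0.0556  0.0909] mean [ 0.5504 -0.0608  0.1244]
scene d -0.1992 disc 256 cen [ 0.434  -0.0776] sz [0.0595 0.2684] h 0.0097 dir deg from downslope -150.9 P [ 0.4813 -0.022   0.0445] mean [ 0.5504 -0.049   0.0934]
scene d -0.1992 white 17 cen [ 0.5238 -0.1157] sz [0.0147 0.0561] h 0.0378 dir deg from downslope -95.4 P [ 0.5629 -0.0509  0.0894] mean [ 0.5394 -0.0345  0.118 ]
top pad brewer-axes min [0.4836 0.0492 0.219 ] max [0.5288 0.0717 0.2322]
slope fit [-0.19157365  0.32238496]
scene pad brewer-axes min [0.4844 0.0457 0.2119] max [0.5481 0.0707 0.2288]
```

```bash
cat >> h.py <<'E'
psi=np.radians(6.65);t=np.radians(30)
X=np.array([np.cos(psi),np.sin(psi),0]);Y=np.array([-np.sin(psi),np.cos(psi),0]);Z=np.array([0,0,1.])
n=-np.sin(t)*X+np.cos(t)*Z; up=np.cos(t)*X+np.sin(t)*Z; d=-.1992
def rot(x,z):
    x=np.array(x);z=np.array(z);x=x-z*(x@z);x/=np.linalg.norm(x);return np.c_[x,np.cross(z,x),z]
def rel(p,M):
    s=status.read_state();R0=R.from_quat(s['eef_rot'])
    return (R0.inv()*R.from_matrix(M)).as_rotvec().round(3).tolist(),(R0.inv().apply(np.array(p)-s['ee_pos'])*1000).round(1).tolist()
def dial(h,ang,a=.5266,b=-.1212):
    x=-np.cos(ang)*up+np.sin(ang)*Y
    return up*a+Y*b+n*(d+h), rot(x,-n)
E
python3 - <<'E'
from h import *
p,M=dial(.15,1.30);print(p,rel(p,M))
E
```

```text
[ 0.49145066 -0.06472351  0.22069155] ([-0.511, 0.265, -1.464], [412.5, -349.8, 20.3])
```

>>> jog_arm([
  [-0.511, 0.265, -1.464, 412, -350, 20, 1],
  [-0.511, 0.265, -1.464, 412, -350, 20, 1],
  [-0.511, 0.265, -1.464, 412, -350, 20, 1],
  [-0.511, 0.265, -1.464, 412, -350, 20, 1],
  [-0.511, 0.265, -1.464, 412, -350, 20, 1],
  [-0.511, 0.265, -1.464, 412, -350, 20, 1],
  [-0.511, 0.265, -1.464, 412, -350, 20, 1],
  [-0.511, 0.265, -1.464, 412, -350, 20, 1],
  [-0.511, 0.265, -1.464, 412, -350, 20, 1],
  [-0.511, 0.265, -1.464, 412, -350, 20, 1],
  [-0.511, 0.265, -1.464, 412, -350, 20, 1],
  [-0.511, 0.265, -1.464, 412, -350, 20, 1],
])

```text
time: 1.3
ee_pos: [0.4916, -0.0604, 0.2209]
eef_rot: [0.535, 0.804, 0.169, 0.197]
ft_force: [0.3, -0.3, -0.0]
width: 0.0867
grip_force: 0.0
```

```bash
python3 - <<'E'
from h import *
c=grab('wrist');save(c,'w1.png');pickle.dump(c,open('w1.pkl','wb'))
s=status.read_state();print(s['joint_positions'].round(2),s['ee_pos'],(R.from_quat(s['eef_rot']).as_matrix()[:,2]@-n))
v,u=np.mgrid[:400,:640];uv=np.c_[u.ravel(),v.ravel()];P=pts(c,uv);g=c['image'].reshape(-1,3).max(1);h=P@n-d
ok=(abs(P@up-.526)<.045)&(abs(P@Y+.121)<.045)&(c['z_map'].ravel()>.02)
f=ok&(g>130)&(abs(h)<.008);print('face h',np.median(h[f]),f.sum())
m=ok&(h>.034)&(h<.043);q=P[m];ab=np.c_[q@up,q@Y];print(m.sum(),cv2.minAreaRect(ab.astype(np.float32)),np.median(h[m]))
ev=np.linalg.svd(ab-ab.mean(0),full_matrices=False)[2][0];print(np.degrees(np.arctan2(ev[1],-ev[0])))
p,M=dial(.034,1.30);print(rel(p,M))
E
```

```text
[ 0.68 -0.27 -0.48  2.2  -0.42  0.72  0.83] [ 0.49110742 -0.06289678  0.22088277] 0.9999992905199556
face h -0.0003777290771483366 5219
1498 ((0.5238746404647827, -0.11792424321174622), (0.01597561500966549, 0.06344044208526611), 17.74873924255371) 0.037390595306308186
-107.98070992263712
([0.0, -0.001, 0.004], [-1.9, -0.5, 116.2])
```

View pics/w1.png

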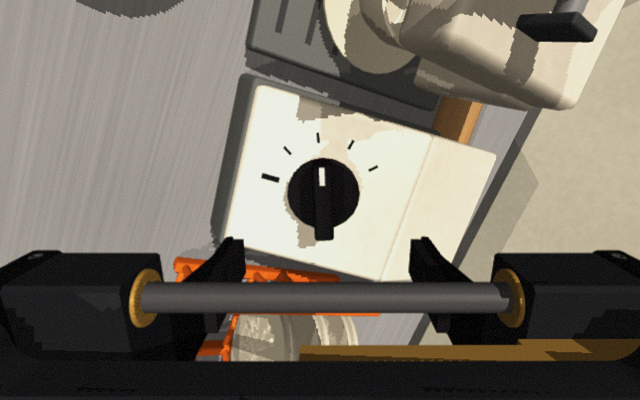

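The wrist view shows the dial at about (322,193), with the white mark at (321,177) and the thick off tick at (270,178). The bar is square between the fingers. I'll approach, then close.

```bash
python3 - <<'E'
from h import *
p,M=dial(.034,1.27,.525,-.119);print(rel(p,M))
E
```

```text
([0.0, -0.001, -0.026], [0.6, -1.5, 116.2])
```

>>> jog_arm([
  [0, 0, -0.026, 0.6, -1.5, 30, 1],
  [0, 0, -0.026, 0.6, -1.5, 60, 1],
  [0, 0, -0.026, 0.6, -1.5, 80, 1],
  [0, 0, -0.026, 0.6, -1.5, 95, 1],
  [0, 0, -0.026, 0.6, -1.5, 106, 1],
  [0, 0, -0.026, 0.6, -1.5, 113, 1],
  [0, 0, -0.026, 0.6, -1.5, 116, 1],
  [0, 0, -0.026, 0.6, -1.5, 116, 1],
  [0, 0, -0.026, 0.6, -1.5, 116, -1],
  [0, 0, -0.026, 0.6, -1.5, 116, -1],
  [0, 0, -0.026, 0.6, -1.5, 116, -1],
  [0, 0, -0.026, 0.6, -1.5, 116, -1],
], squeeze=25)

```text
time: 2.55
ee_pos: [0.5474, -0.0585, 0.1203]
eef_rot: [0.528, 0.809, 0.166, 0.199]
ft_force: [-0.8, 0.1, -0.3]
width: 0.0627
grip_force: 0.0
```

>>> jog_arm([
  [0, 0, 0, 0, 0, 0, -1],
  [0, 0, 0, 0, 0, 0, -1],
  [0, 0, 0, 0, 0, 0, -1],
])

```text
time: 2.85
ee_pos: [0.5474, -0.0584, 0.12]
eef_rot: [0.528, 0.809, 0.166, 0.199]
ft_force: [0.0, -0.5, -0.5]
width: 0.0393
grip_force: 0.0
```

>>> jog_arm([
  [0, 0, 0, 0, 0, 0, -1],
  [0, 0, 0, 0, 0, 0, -1],
  [0, 0, 0, 0, 0, 0, -1],
  [0, 0, 0, 0, 0, 0, -1],
  [0, 0, 0, 0, 0, 0, -1],
  [0, 0, 0, 0, 0, 0, -1],
])

```text
time: 3.45
ee_pos: [0.5477, -0.0583, 0.1203]
eef_rot: [0.528, 0.809, 0.166, 0.199]
ft_force: [4.8, 0.4, -1.5]
width: 0.0157
grip_force: 25.0
```

>>> jog_arm([
  [0, 0, -0.05, 0, 0, 0, -1],
  [0, 0, -0.15, 0, 0, 0, -1],
  [0, 0, -0.26, 0, 0, 0, -1],
  [0, 0, -0.37, 0, 0, 0, -1],
  [0, 0, -0.48, 0, 0, 0, -1],
  [0, 0, -0.59, 0, 0, 0, -1],
  [0, 0, -0.7, 0, 0, 0, -1],
  [0, 0, -0.81, 0, 0, 0, -1],
  [0, 0, -0.92, 0, 0, 0, -1],
  [0, 0, -1.02, 0, 0, 0, -1],
  [0, 0, -1.1, 0, 0, 0, -1],
  [0, 0, -1.15, 0, 0, 0, -1],
])

```text
time: 4.65
ee_pos: [0.549, -0.056, 0.1212]
eef_rot: [0.001, 0.965, 0.031, 0.259]
ft_force: [10.5, 10.6, -2.2]
width: 0.0156
grip_force: 25.0
```

```bash
python3 - <<'E'
from h import *
s=status.read_state();print(s['torque'],s['torque']@n,s['ft_force'],s['joint_positions'].round(2));x=R.from_quat(s['eef_rot']).as_matrix()[:,0];print(np.arctan2(x@Y,-x@up))
E
```

```text
[ 1.99746051 -1.29458322  0.85428088] -0.17722299239635775 [10.49839622 10.56746996 -2.16057746] [ 0.71  0.03 -0.63  2.2  -0.22  0.41  1.83]
0.11795773109181354
```

>>> jog_arm([
  [0, 0, -0.04, -1, 1, 0, -1],
  [0, 0, -0.08, -1.5, 2, 0, -1],
  [0, 0, -0.12, -1.5, 2, 0, -1],
  [0, 0, -0.16, -1.5, 2, 0, -1],
  [0, 0, -0.18, -1.5, 2, 0, -1],
  [0, 0, -0.18, -1.5, 2, 0, -1],
])

```text
time: 5.25
ee_pos: [0.549, -0.0556, 0.1212]
eef_rot: [-0.083, 0.962, 0.008, 0.259]
ft_force: [3.6, 4.7, -0.3]
width: 0.0166
grip_force: 25.0
```

```bash
python3 - <<'E'
from h import *
s=status.read_state();print(s['torque'],s['torque']@n,s['ft_force'],s['joint_positions'].round(2));x=R.from_quat(s['eef_rot']).as_matrix()[:,0];print(np.arctan2(x@Y,-x@up))
E
```

```text
[ 1.27794337 -0.20560807 -0.00369314] -0.625965970034507 [ 3.64356766  4.69167398 -0.32585142] [ 0.71  0.03 -0.63  2.2  -0.21  0.41  2.  ]
-0.056752653437153674
```

Torque about the axis has risen and the fingers are being forced apart, so the dial is at its stop. I'll press a little more, then release and retreat.

>>> jog_arm([
  [0, 0, -0.03, 0, 0, 0, -1],
  [0, 0, -0.05, 0, 0, 0, -1],
  [0, 0, -0.05, 0, 0, 0, -1],
  [0, 0, -0.02, 0, 0, 0, 0],
  [0, 0, 0.03, 0, 0, 0, 0],
  [0, 0, 0.05, 0, 0, 0, 0],
  [0, 0, 0.05, 0, 0, 0, 0.2],
  [0, 0, 0.05, 0, 0, 0, 0.2],
  [0, 0, 0.05, 0, 0, -5, 0.2],
  [0, 0, 0.05, 0, 0, -20, 0.2],
  [0, 0, 0.05, 0, 0, -50, 0.2],
  [0, 0, 0.05, 0, 0, -90, 0.2],
])

```text
time: 6.45
ee_pos: [0.5028, -0.0609, 0.1987]
eef_rot: [-0.06, 0.964, 0.015, 0.258]
ft_force: [-0.2, -0.8, 1.2]
width: 0.052
grip_force: 0.0
```

>>> jog_arm([
  [0, 0, 0, 0, 0, -20, 0.2],
  [0, 0, 0, 0, 0, -20, 0.2],
])

```text
time: 6.65
ee_pos: [0.4943, -0.0634, 0.2193]
eef_rot: [-0.059, 0.963, 0.012, 0.261]
ft_force: [1.3, 0.7, 0.1]
width: 0.0524
grip_force: 0.0
```

```bash
python3 - <<'E'
from h import *
c=grab('wrist');save(c,'w2.png');pickle.dump(c,open('w2.pkl','wb'))
s=status.read_state();print(s['joint_positions'].round(2),s['ee_pos'],s['ft_force'])
v,u=np.mgrid[:400,:640];uv=np.c_[u.ravel(),v.ravel()];P=pts(c,uv);h=P@n-d
ok=(abs(P@up-.526)<.045)&(abs(P@Y+.121)<.045)&(c['z_map'].ravel()>.02)
m=ok&(h>.034)&(h<.043);q=P[m];ab=np.c_[q@up,q@Y];print(m.sum(),cv2.minAreaRect(ab.astype(np.float32)))
ev=np.linalg.svd(ab-ab.mean(0),full_matrices=False)[2][0];print(np.degrees(np.arctan2(ev[1],-ev[0])))
c=grab('scene');P=pts(c,uv);q=P[(abs(P@X-.515)<.045)&(abs(P@Y-.06)<.03)&(P[:,2]>.19)&(c['image'].reshape(-1,3).max(1)<60)]
print('pad',np.percentile(np.c_[q@X,q@Y,q@Z],[2,98],0))
E
```

```text
[ 0.75 -0.27 -0.55  2.2  -0.45  0.71  2.15] [ 0.49421756 -0.06319056  0.21758383] [-0.00920827  0.64985822 -0.17611367]
1571 ((0.5239977836608887, -0.11801766604185104), (0.06318998336791992, 0.015933889895677567), 0.038124073296785355)
-179.96446584945824
pad [[0.48504592 0.0459572  0.2102787 ]
 [0.55311127 0.07137495 0.22867305]]
```

View pics/w2.png

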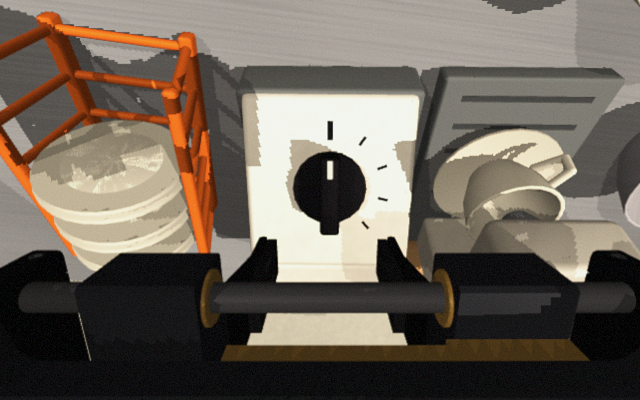

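The wrist view shows the white mark at (330,170), aligned with the thick tick at (330,130). The bar measures 0.0° from downslope, so the dial is off. Next is the lever: I'll pinch the paddle's sides from above and follow the arc.

```bash
cat >> h.py <<'E'
def lev(th,tilt,back=0,r=.115,px=.6175,py=.0610,pz=.200):
    p=X*(px-r*np.cos(th))+Y*py+Z*(pz+r*np.sin(th))
    z=np.sin(tilt)*X-np.cos(tilt)*Z
    return p-z*back, rot(-np.cos(tilt)*X-np.sin(tilt)*Z,z)
E
python3 - <<'E'
from h import *
s=status.read_state();M=R.from_quat(s['eef_rot']).as_matrix()
print(rel(s['ee_pos']+.09*Z,M))
for b in(.09,.0): print(rel(*lev(.17,.52,b)))
E
```

```text
([-0.0, 0.0, -0.0], [-45.1, -0.4, -77.9])
([-0.002, 0.005, 0.007], [-21.3, 180.4, -82.6])
([-0.002, 0.005, 0.007], [-20.9, 180.5, 7.4])
```

>>> jog_arm([
  [0, 0, 0, -23, 0, -39, 0.6],
  [0, 0, 0, -45, 0, -78, 0.6],
  [0, 0, 0, -40, 45, -80, 0.6],
  [0, 0, 0, -35, 90, -82, 0.6],
  [0, 0.005, 0.007, -25, 140, -82, 0.6],
  [0, 0.005, 0.007, -21, 180, -82, 0.6],
  [0, 0.005, 0.007, -21, 180, -82, 0.6],
  [0, 0.005, 0.007, -21, 180, -82, 0.6],
  [0, 0.005, 0.007, -21, 180, -82, 0.6],
])

```text
time: 7.65
ee_pos: [0.4496, 0.1126, 0.296]
eef_rot: [-0.055, 0.965, 0.015, 0.255]
ft_force: [0.5, -0.2, 0.8]
width: 0.0695
grip_force: 0.0
```

```bash
python3 - <<'E'
from h import *
c=grab('wrist');save(c,'w3.png')
s=status.read_state();print(s['joint_positions'].round(2),s['ee_pos'],s['width'])
v,u=np.mgrid[:400,:640];uv=np.c_[u.ravel(),v.ravel()];P=pts(c,uv)
m=(abs(P@X-.515)<.05)&(abs(P@Y-.06)<.03)&(P[:,2]>.195)&(P[:,2]<.25)&(c['image'].reshape(-1,3).max(1)<60);q=P[m];b=np.c_[q@X,q@Y,q@Z]
print(m.sum(),np.percentile(b,[2,50,98],0).round(4),np.polyfit(b[:,0],b[:,2],1))
print(rel(*lev(.17,.52)))
E
```

```text
[ 0.46 -0.49 -0.65  2.13 -0.31  0.9   1.6 ] [0.44967335 0.11208831 0.29621954] 0.06967826538844646
1572 [[0.4805 0.0505 0.2189]
 [0.492  0.0621 0.2259]
 [0.5244 0.0737 0.2295]] [-0.0381348   0.24445409]
([-0.001, -0.002, -0.002], [-0.7, 1.8, 88.7])
```

View pics/w3.png

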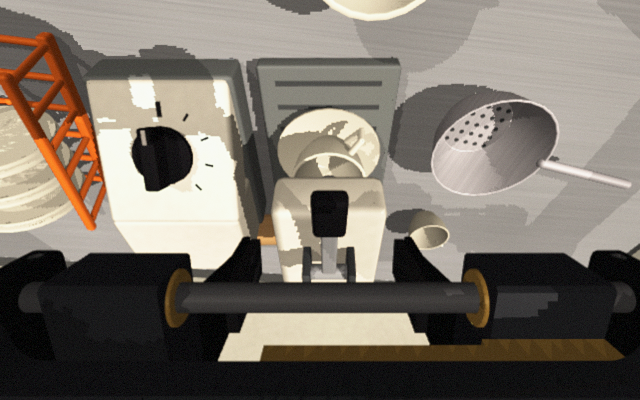

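The paddle is at about (329,213), centred between the open fingers. I'll descend and pinch it.

>>> jog_arm([
  [0, 0, 0, 0, 2.5, 35, 0.6],
  [0, 0, 0, 0, 2.5, 60, 0.6],
  [0, 0, 0, 0, 2.5, 76, 0.6],
  [0, 0, 0, 0, 2.5, 85, 0.6],
  [0, 0, 0, 0, 2.5, 88, 0.6],
  [0, 0, 0, 0, 2.5, 88, -1],
  [0, 0, 0, 0, 2.5, 88, -1],
  [0, 0, 0, 0, 2.5, 88, -1],
  [0, 0, 0, 0, 2.5, 88, -1],
  [0, 0, 0, 0, 2.5, 88, -1],
  [0, 0, 0, 0, 2.5, 88, -1],
  [0, 0, 0, 0, 2.5, 88, -1],
], squeeze=15)

```text
time: 8.9
ee_pos: [0.4927, 0.1194, 0.2206]
eef_rot: [-0.055, 0.965, 0.014, 0.256]
ft_force: [-1.2, -6.7, 2.0]
width: 0.0257
grip_force: 15.0
```

>>> jog_arm([
  [0, 0, 0, 0, 0, 0, -1],
  [0, 0, 0, 0, 0, 0, -1],
])

```text
time: 9.1
ee_pos: [0.4926, 0.1194, 0.2206]
eef_rot: [-0.055, 0.965, 0.014, 0.256]
ft_force: [-0.1, -7.4, 1.6]
width: 0.0259
grip_force: 15.0
```

```bash
python3 - <<'E'
from h import *
s=status.read_state();print(s['joint_positions'].round(2),s['ee_pos'],s['width'],s['grip_force'],s['ft_force'])
print(s['ee_pos']@X,s['ee_pos']@Y)
for i,th in enumerate(np.linspace(.17,1.25,12)): print(th.round(2),rel(*lev(th,.52-.52*i/11)))
E
```

```text
[ 0.54 -0.31 -0.82  2.17 -0.2   0.67  1.5 ] [0.49263609 0.11937748 0.22056573] 0.025850747356148573 15.000118359457701 [-0.11892781 -7.42058778  1.59525564]
0.5031460697293613 0.061525096028265024
0.17 ([-0.002, -0.001, -0.001], [-0.3, -0.5, 1.5])
0.27 ([-0.002, 0.046, -0.001], [-7.9, -0.5, -6.9])
0.37 ([-0.002, 0.094, -0.002], [-16.3, -0.5, -14.4])
0.46 ([-0.002, 0.141, -0.002], [-25.4, -0.5, -21.2])
0.56 ([-0.002, 0.188, -0.002], [-35.1, -0.5, -26.9])
0.66 ([-0.002, 0.235, -0.002], [-45.3, -0.5, -31.7])
0.76 ([-0.002, 0.283, -0.002], [-55.9, -0.5, -35.5])
0.86 ([-0.002, 0.33, -0.002], [-66.9, -0.5, -38.2])
0.96 ([-0.002, 0.377, -0.002], [-78.0, -0.5, -39.9])
1.05 ([-0.002, 0.425, -0.002], [-89.3, -0.5, -40.4])
1.15 ([-0.002, 0.472, -0.002], [-100.6, -0.5, -39.8])
1.25 ([-0.002, 0.519, -0.002], [-111.7, -0.5, -38.2])
```

>>> jog_arm([
  [0, 0.02, 0, -4, -1, -3, -1],
  [0, 0.046, 0, -8, -1.5, -7, -1],
  [0, 0.094, 0, -16, -1.5, -14.5, -1],
  [0, 0.141, 0, -25, -1.5, -21, -1],
  [0, 0.188, 0, -35, -1.5, -27, -1],
  [0, 0.235, 0, -45, -1.5, -32, -1],
  [0, 0.283, 0, -56, -1.5, -35.5, -1],
  [0, 0.33, 0, -67, -1.5, -38, -1],
  [0, 0.377, 0, -78, -1.5, -40, -1],
  [0, 0.425, 0, -89, -1.5, -40.5, -1],
  [0, 0.45, 0, -95, -1.5, -40, -1],
  [0, 0.472, 0, -100, -1.5, -40, -1],
])

```text
time: 10.3
ee_pos: [0.5587, 0.1269, 0.3037]
eef_rot: [-0.058, 0.998, 0.001, 0.021]
ft_force: [-2.9, -0.5, -5.2]
width: 0.0259
grip_force: 15.0
```

```bash
python3 - <<'E'
from h import *
s=status.read_state();q=s['ee_pos'];print(s['joint_positions'].round(2),s['width'],s['grip_force'],s['ft_force'],s['torque'])
print('th',np.arctan2(q[2]-.2,.6175-q@X),'r',np.hypot(q[2]-.2,.6175-q@X))
for th in (1.2,1.23,1.26): print(th,rel(*lev(th,.05)))
E
```

```text
[ 0.47  0.28 -0.94  1.5   0.24  1.43  1.21] 0.025855344110609878 14.999308898113668 [-2.898898   -0.50664239 -5.15596173] [ 0.04786241  0.78422574 -0.00590544]
th 1.1384051473283652 r 0.11418652974291241
1.2 ([0.0, -0.008, -0.001], [-6.3, -0.3, -3.2])
1.23 ([0.0, -0.008, -0.001], [-9.6, -0.3, -4.3])
1.26 ([0.0, -0.008, -0.001], [-12.9, -0.3, -5.3])
```

>>> jog_arm([
  [0, 0, 0, -3, 0, -1, -1],
  [0, 0, 0, -6, 0, -2, -1],
  [0, 0, 0, -9, 0, -3, -1],
  [0, 0, 0, -12, 0, -4, -1],
  [0, 0, 0, -13, 0, -4.5, -1],
  [0, 0, 0, -13, 0, -4.5, -1],
])

```text
time: 10.9
ee_pos: [0.568, 0.128, 0.3071]
eef_rot: [-0.058, 0.998, -0.0, 0.018]
ft_force: [-18.0, -4.4, -10.6]
width: 0.0259
grip_force: 15.0
```

```bash
python3 - <<'E'
from h import *
s=status.read_state();q=s['ee_pos'];print(s['joint_positions'].round(2),s['width'],s['grip_force'],s['ft_force'],s['torque'])
print('th',np.arctan2(q[2]-.2,.6175-q@X),'r',np.hypot(q[2]-.2,.6175-q@X))
E
```

```text
[ 0.45  0.31 -0.93  1.47  0.26  1.46  1.2 ] 0.02589774416898817 14.998987845555263 [-18.04084695  -4.43418539 -10.58678137] [-0.54579429  4.03240468 -0.06574466]
th 1.2252610693800499 r 0.11378325242113142
```

The arm meets 18 N at about 1.2 rad, so the lever is at its upper stop. I'll open, retreat and check.

>>> jog_arm([
  [0, 0, 0, 0, 0, 0, 0.5],
  [0, 0, 0, 0, 0, 0, 0.5],
  [0, 0, 0, 0, 0, 0, 0.5],
  [0, 0, 0, 0, 0, 0, 0.5],
  [0, 0, 0, 0, 0, 0, 0.5],
  [0, 0, 0, 0, 0, -10, 0.5],
  [0, 0, 0, 0, 0, -40, 0.5],
  [0, 0, 0, 0, 0, -80, 0.5],
  [0, 0, 0, 0, 0, -120, 0.5],
  [0, 0, 0, 60, 0, -130, 0.5],
  [0, 0, 0, 110, 0, -130, 0.5],
  [0, 0, 0, 110, 0, -130, 0.5],
])

```text
time: 12.1
ee_pos: [0.4538, 0.117, 0.4364]
eef_rot: [-0.059, 0.998, 0.0, 0.025]
ft_force: [-0.1, 1.0, 0.9]
width: 0.0656
grip_force: 0.0
```

```bash
python3 - <<'E'
from h import *
s=status.read_state();print(s['ee_pos'],s['width'],s['ft_force'])
c=grab('scene');save(c,'s2.png')
v,u=np.mgrid[:400,:640];uv=np.c_[u.ravel(),v.ravel()];P=pts(c,uv);g=c['image'].reshape(-1,3).max(1)
m=(abs(P@X-.58)<.05)&(abs(P@Y-.062)<.018)&(P[:,2]>.225)&(P[:,2]<.34);b=np.c_[P[m]@X,P[m]@Y,P[m]@Z]
k=np.polyfit(b[:,2],b[:,0],1);print(m.sum(),np.percentile(b,[2,50,98],0).round(3),'angle',np.pi/2-np.arctan(-k[0]*-1) , k)
o=pickle.load(open('scene0.pkl','rb'));df=abs(c['image'].astype(int)-o['image']).max(2)
print([(n_,int((df[y0:y1,x0:x1]>60).sum())) for n_,x0,y0,x1,y1 in(('rack',158,240,290,375),('pin',335,220,418,335))])
E
```

```text
[0.45383148 0.11698264 0.436366  ] 0.06557633288233117 [-0.11770647  1.01385445  0.88746264]
428 [[0.565 0.046 0.228]
 [0.584 0.055 0.29 ]
 [0.608 0.071 0.325]] angle 1.9197400440024468 [-0.36383193  0.6885107 ]
[('rack', 860), ('pin', 0)]
```

View pics/s2.png

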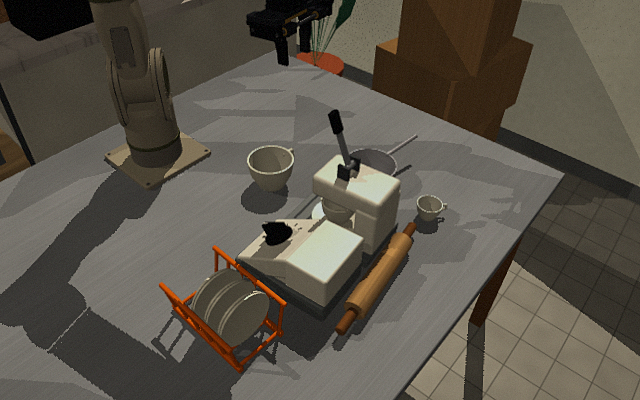

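The lever paddle is now up at (336,122), with a measured angle of about 1.22 rad, which is the stop. The dial is off. The rack, pin, sieve and cup are where they were; the differences near the rack are the arm's moved shadow.

```bash
python3 -c "
from bench import order;print(order.close_job())"
```

```text
the job is handed in; nothing more can be done
None
```

The dial is at its off stop and the lever is up at its stop, done in that order and both released. The rack, rolling pin, sieve, teacup and saucer look undisturbed in the final picture, and the job was handed in at about 12 s.

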